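# Put the portion tub in the cold box behind its stayed lid

## Robot

A 7-joint arm with a two-finger parallel gripper is mounted at the origin on the work surface. World frame = base frame: x ahead of the robot, y to its left, z up, the work surface at z = 0. Lengths are in m, angles in rad, forces in N, time in s.
With the tool pointing down it reaches from about 0.4 to 0.85 m from the base axis. Payload 4.5 kg.
Tool frame: the origin (TCP) lies between the finger pads; the fingertips stand 8 mm ahead of it and the grasp point (between the pads) lies 11 mm behind it (tip_extent is the z of the fingertips in the tool frame, in m); z points along the fingers, y is the line along which they close (so a half turn about z gives the same grasp; the last joint's range is limited). The gripper opens to 88 mm and grips with 3 to 60 N. Pads are 18 mm wide; open, the fingers measure 123 mm over their backs; the gripper's body (75 mm by 187 mm) begins 45 mm behind the grasp point.
Start: joints at [1.285, 0.689, -0.195, 1.565, 0.157, 0.902, -0.215], TCP at [0.197, -0.593, 0.22] pointing down, gripper open.
Joint ranges: [-3.01, 3.01], [-0.46, 2.08], [-1.47, 1.51], [0.13, 2.56], [-1, 4.14], [0.04, 2.09], [-2.66, 2.66]. Speed limits (rad/s): [2.57, 2.57, 3.14, 3.14, 3.14, 3.14, 3.14].

## Interface

Orientations are given as a 3x3 rotation matrix whose columns are the frame's x, y, z axes.
In Python, from plant import sense, read_camera, camera_params, sign_off, tip_extent gives the robot as it stands.
- The arm moves only by the tool send_rows, never from a script. Its argument "targets" is a list that holds one entry, the list of rows, each a list of 7 numbers: the closure in counts, from 0 (fully open) to 255 (shut), then the shift along the tool's x, y, z in mm, then the turn, a rotation vector about the tool's x, y, z in rad. A call has 1 to 20 rows; each row is the pose to reach, as a shift and turn from the pose commanded when the call began, along the tool's axes at that moment; what a row does not reach only later rows make up. A row lasts 1/12 s, in which the tool goes at most 41.7 mm and 7.16 degrees, less where a joint would pass 70% of its speed; a pose out of reach is approached as far as the arm can. A call with a gripper value outside its range is refused whole. The fingers move at their own pace and stop on an object; the grip force is fixed at half the most. Time passes only in rows, so rows that repeat a pose let the fingers close. It gives the time, the measured TCP pose, the force, the opening and the grip force at its end, in the units of the state.
- sense(): the state, without advancing time (a new reading comes with each control period).
- read_camera(name): name is "side" or "top"; returns (picture, depth): 480x640x3 uint8, red, green, blue; 480x640 float32, m along the optical axis (not along the pixel's ray), 0 where there is no reading.
- camera_params(name): a dict with "vertical_fov" (degrees; the focal length in pixels is half the picture's height over the tangent of half this angle, whatever the lens; pixels are square), "cx", "cy" (the principal point, pixels), "rvec" (rotation vector, rad) and "tvec" (3), from world to camera coordinates, as OpenCV has them. Camera axes: x right, y down, z forward; pixel columns grow to the right and rows downward; lengths in m; the calibration is good to about 2 mm. A picture is of the moment at which its call begins. camera_params takes no time and is no camera call.
- sign_off(): hands the job in; it is judged then, once.
The state is a dict: "time_s": time; "joint_pos": joint angles; "qd": joint speeds; "effort": joint torques, N m; "position": TCP position; "tool_rot": TCP orientation; "force": force on the tool from outside, world axes, zero at the start; "ft_torque": the same for the moment, N m; "gripper_width": opening from 0.0 (shut) to 1.0 (fully open); "grip_force": force on a finger pad.
Only numpy, scipy, OpenCV 4.12 (cv2) and the standard library are available. Lean on these libraries where they do the work, as an engineer would, in place of code of your own. Each camera call takes 0.05 s, during which the arm holds its last target. There are 200 camera calls.

## Task

Put the lidded portion tub away in the white cold box: raise the box's lid and lock its folding stay by drawing the knee past straight onto its stop, so that the lid is propped up with no hand on the box. Then stand the tub upright on the box's floor, clear of the stay, without dropping it. Last, break the stay's knee back and let the lid down gently, without slamming it or forcing it against the locked stay, until it is fully shut; do not disturb the bowl, jar and scoop.

Things in the scene. Friction and masses are not known exactly. Their poses are not given: they have to be found in the camera images.
- box: White insulated cold box, fixed to the bench (z = 0), 190 (x, front to back) x 330 (y) x 105 mm high without the lid; walls 18 mm, inside 154 x 294 mm and 87 mm deep. Origin under its centre, z up; -x is its front (robot's side), with the lid's handle; the hinge is at its back (+x). Turned up to 0.22 rad about z.
- floor (a point): Middle of the box's inner floor, 18 mm above the bench; axes as the box's.
- hinge (a point): Middle of the lid's hinge line (along the box's y), 95 mm behind (+x) the box's centre, 107 mm above the bench; axes as the box's. The lid is a slab 192 mm (from hinge to front edge) x 336 x 22 mm, about 0.7 kg; 4 to 6 N at the handle raise it.
- handle (a point): Middle of the lid's handle: a round steel bar 12 mm thick, 120 mm long along the box's y, an arm at each end; bar centre 46 mm clear of the lid's front edge. With the lid at angle q it lies 238*cos(q) - 11*sin(q) mm in front of (-x) and 238*sin(q) + 11*cos(q) mm above the hinge line: 118 mm above the bench when shut, about 340 mm when up.
- lid (a joint): Opening of the lid (rad): 0 shut; 1.36 when the stay, pulled straight, stops it (the pull then rises sharply); 1.35 when locked. The hinge is stiff (0.32 N m): let go above 1.25 the lid stands where it is; let go below about 1.0 it falls shut with a slam.
- stay_foot (a point): Lower pivot of the folding stay, inside the box's right-hand (-y) wall: at x = -40, y = -115, z = 67 mm in the box's frame. The stay is two flat steel links, 91 mm between pivots, 18 mm wide, together 11 mm thick: foot to knee, knee to lid. It folds in the upright plane at the box's y = -115 mm; lid shut, it lies folded in the box, out of sight.
- stay_top (a point): Upper pivot of the stay, on the lid's underside: 120 mm from the hinge line and 15 mm below the lid. With the lid up, the upper link and the lid rise behind (+x) the knee, so a hand that takes the knee from above must lean, its wrist towards the box's front, by about 30 degrees.
- knee_boss (a point): Knee of the stay: centre of a round steel boss 26 mm across, 24 mm long along the box's y (pinch its two end faces). It runs on a circle of 91 mm radius about the foot. Stay straight: lower link 1.02 rad above level, leaning back (+x), knee 144 mm above the bench. On the stop: lower link at 1.12 rad, knee 10 mm further up and to the front.
- knee (a joint): Angle of the knee (rad): 0 folded (lid shut), 2.82 straight, 3.03 on the locking stop past straight; locked is above 2.90. Draw it up and to the front to lock, push it back and down to break; a few N do it. Lower link 0.2 rad short of straight: knee about 2.4, safely broken, lid at about 1.32 and still standing.
- tub_centre (a point): Centre of the portion tub (32 mm above its underside): grey plastic with a press-on lid, a block 104 (its x) x 58 (its y) x 64 mm high, about 0.35 kg, standing on the bench to the left or right of the box.
- bowl: Bystander: round steel bowl, 124 mm across and 50 mm high, on the other side of the box from the tub; origin under its centre.
- jar: Bystander: white jar with a steel cap, 84 mm across and 110 mm high, beyond the box; origin under its centre.
- scoop: Bystander: aluminium feed scoop, blade 110 x 75 x 45 mm with a 110 mm handle along its -x, lying beyond the box; origin under the middle of its blade.
Things that resemble listed ones, but are neither listed nor needed, are in the scene too. Leave any blue or red look-alike of the part that bears tub_centre alone.

How it is judged:
By the outcome, as a careful person would: the job done as asked, in the order asked, and still so for the second after the job is handed in, with the robot touching nothing.
It also fails if it takes over 72 s, if anything falls off the work surface, if the arm or the gripper's body presses on something with over 40 N, if the wrist force passes 120 N, or if a joint passes its speed limit or range.

## Working session

There is one attempt and no reset: what is moved stays moved. The work goes in short steps, Python scripts to look and compute and a tool call to move; the robot and the scene stay as the last step left them, time stands still between calls to the robot, and variables do not carry over. Pictures are saved under pics/ and viewed, at most 10 in all, crops included, and the job is handed in when it is done.

Besides the shell and the picture viewer there is one more tool, called after ">>>" as name(argument=value, ...) on one line, values as JSON. send_rows: Moves the arm, as the interface text tells. Its arguments: {"type":"object","properties":{"targets":{"type":"array"}},"required":["targets"]}

```bash
mkdir -p pics; ls; cat > h.py <<'E'
import numpy as np, cv2
from plant import *
def cam(n):
    p=camera_params(n); R=cv2.Rodrigues(np.array(p["rvec"],float))[0]; t=np.array(p["tvec"],float).ravel()
    return R,t,240/np.tan(np.radians(p["vertical_fov"])/2),p["cx"],p["cy"]
def cloud(n,d):
    R,t,f,cx,cy=cam(n); v,u=np.mgrid[0:480,0:640]
    P=np.stack([(u-cx)/f*d,(v-cy)/f*d,d],-1); W=(P-t)@R; W[d==0]=np.nan
    return W
def proj(n,X):
    R,t,f,cx,cy=cam(n); c=R@np.array(X,float)+t; return c[0]/c[2]*f+cx,c[1]/c[2]*f+cy
def shot(n,tag):
    r,d=read_camera(n); cv2.imwrite(f"pics/{tag}.png",r[:,:,::-1]); np.savez(f"pics/{tag}.npz",r=r,W=cloud(n,d)); return r,cloud(n,d)
E
python3 - <<'E'
from h import *
shot("top","t0"); shot("side","s0"); s=sense(); print(s, tip_extent)
for n in("top","side"): print(camera_params(n))
E
```

```text
pics
{'time_s': 0.1, 'joint_pos': array([ 1.28480972,  0.68992891, -0.19451404,  1.5662405 ,  0.15730487,
        0.90250638, -0.2150856 ]), 'qd': array([ 0.00155133, -0.00344936,  0.00044311, -0.00262275, -0.00059049,
        0.00011607,  0.00021046]), 'effort': array([-3.18244602e-03, -5.28495884e+01, -1.27157684e+00, -1.53836882e+01,
       -5.26020862e-02,  2.02232230e-03,  4.48090145e-05]), 'position': array([ 0.19623812, -0.59275424,  0.21917202]), 'tool_rot': array([[ 9.49274460e-01,  3.14448047e-01, -6.52993778e-04],
       [ 3.14448698e-01, -9.49273185e-01,  1.56086859e-03],
       [-1.29057406e-04, -1.68702573e-03, -9.99998569e-01]]), 'force': array([-0.56163811,  0.32383301, -0.27985611]), 'ft_torque': array([ 0.01491834, -0.07595117,  0.01401421]), 'grip_force': 0.0, 'gripper_width': 0.9969860441893741} 0.008
{'vertical_fov': 46.45447151041985, 'cx': 316.609178411988, 'cy': 248.45517469193604, 'rvec': array([ 2.13904143, -2.12005624,  0.16778944]), 'tvec': array([0.04773364, 0.57260477, 1.27454805])}
{'vertical_fov': 51.60713769646526, 'cx': 312.956935961168, 'cy': 239.18754892462965, 'rvec': array([ 0.30885092, -2.67343298,  1.42041118]), 'tvec': array([0.57405687, 0.13630073, 1.21640666])}
```

View pics/t0.png

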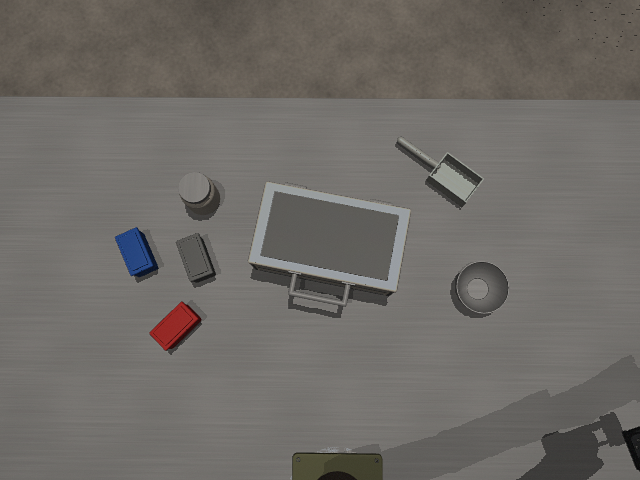

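View pics/s0.png

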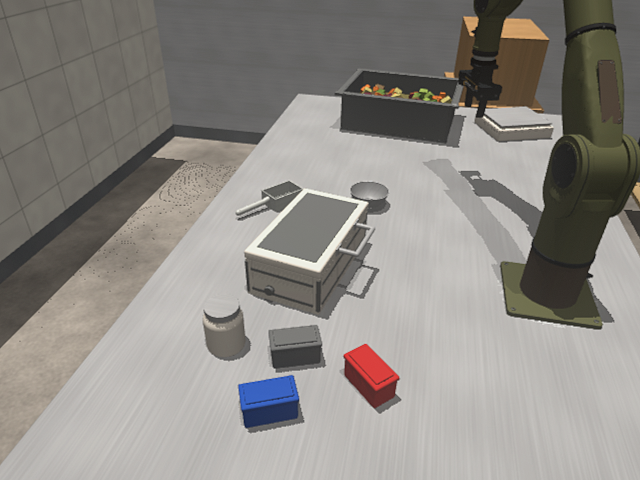

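Top view: box lid at (330,237), its handle bar at (318,299). Tub candidates: grey block (195,257), blue (136,252), red (175,326). The description says grey, so I take the one at (195,257). Bowl (482,288), jar (196,190) and scoop (455,180) are bystanders.

```bash
python3 - <<'E'
from h import *
z=np.load("pics/t0.npz"); W=z["W"]; r=z["r"]
cv2.imwrite("pics/crop0.png",cv2.resize(r[150:370,100:420,::-1],None,fx=2.4,fy=2.4))
def rect(m,lab):
    m=cv2.morphologyEx(m.astype(np.uint8),cv2.MORPH_OPEN,np.ones((3,3)))>0
    P=W[m]; rc=cv2.minAreaRect((P[:,:2]*1000).astype(np.float32)); print(lab,m.sum(),rc,np.median(P[:,2]))
    print(np.round(cv2.boxPoints(rc)))
v,u=np.mgrid[0:480,0:640]
Z=W[...,2]
def reg(a,b,c,d): return (u>a)&(u<b)&(v>c)&(v<d)
rect(reg(235,425,170,310)&(Z>.121)&(Z<.14),"lid")
m=reg(285,352,282,315)&(Z>.10)&(Z<.135); rect(reg(296,343,290,310)&(Z>.105)&(Z<.135),"bar")
rect(reg(170,222,228,288)&(Z>.05)&(Z<.08),"tub")
rect(reg(170,222,165,222)&(Z>.09)&(Z<.13),"jar")
rect(reg(450,515,255,320)&(Z>.03)&(Z<.08),"bowl")
E
```

```text
lid 12921 ((563.784423828125, 28.53570556640625), (336.3546447753906, 243.97955322265625), 79.10086822509766) 0.13076572002898662
[[ 412. -114.]
 [ 652. -160.]
 [ 715.  171.]
 [ 476.  217.]]
bar 245 ((448.3824157714844, 44.886566162109375), (102.1417465209961, 11.842347145080566), 79.00372314453125) 0.12336506361899499
[[433.  -4.]
 [444.  -6.]
 [464.  94.]
 [452.  96.]]
tub 1092 ((548.5142822265625, 340.5572509765625), (105.19129943847656, 58.40412521362305), 21.963699340820312) 0.06289918977905974
[[489. 348.]
 [511. 294.]
 [608. 333.]
 [586. 387.]]
jar 816 ((702.6778564453125, 337.1915588378906), (73.0390396118164, 71.68624877929688), 70.81861114501953) 0.11036517540133195
[[657. 314.]
 [725. 291.]
 [749. 360.]
 [681. 383.]]
bowl 579 ((487.8822326660156, -338.6710205078125), (121.91178131103516, 112.83924865722656), 34.525089263916016) 0.0441993637493473
[[ 406. -327.]
 [ 470. -420.]
 [ 570. -351.]
 [ 506. -258.]]
```

View pics/crop0.png

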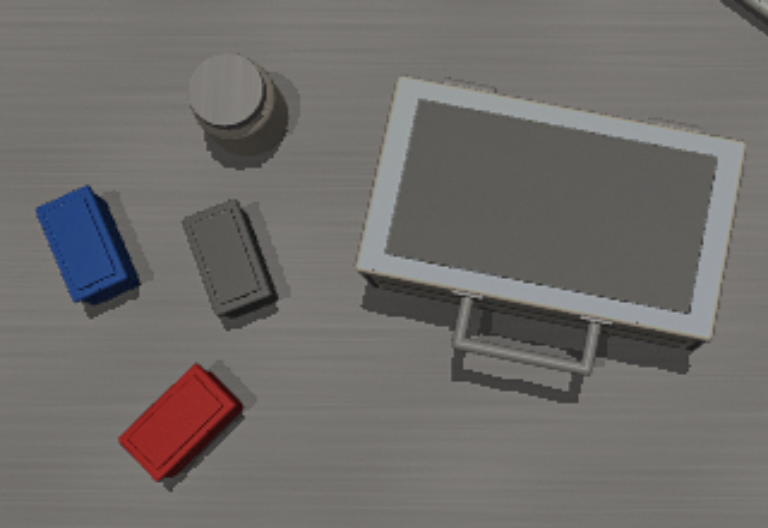

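The crop confirms the grey lidded block as the tub; the blue one sits to its left and the red one below it. Next I write the planning helper and work out the handle approach.

```bash
cat >> h.py <<'E'
from scipy.spatial.transform import Rotation as Ro
YAW=-0.19; B=np.array([.5902,.0235,0]); RB=Ro.from_euler('z',YAW).as_matrix()
def w(b): return B+RB@(np.array(b,float)/1000)      # box frame mm -> world m
def pose(g,lean,mode,back=0,frame=None):
    """grasp point g (box mm), lean deg (wrist to front); mode 'h': closes along box x, 'k': along box y"""
    a=np.radians(lean); z=np.array([np.sin(a),0,-np.cos(a)])
    if mode=='h': x=np.array([0,1.,0]); 
    else: x=np.array([np.cos(a),0,np.sin(a)])
    R=np.stack([x,np.cross(z,x),z],1)
    return w(np.array(g,float)+(11-back)*z), RB@R
def delta(p,R,ref=None):
    s=sense() if ref is None else ref
    R0=s["tool_rot"]; return np.r_[np.round(1000*R0.T@(p-s["position"]),1),np.round(Ro.from_matrix(R0.T@R).as_rotvec(),3)]
def handle(q): return [95-(238*np.cos(q)-11*np.sin(q)),0,107+238*np.sin(q)+11*np.cos(q)]
def knee(t): return [-40+91*np.cos(t),-115,67+91*np.sin(t)]
E
python3 - <<'E'
from h import *
print(pose(handle(0),15,'h',90)); print(delta(*pose(handle(0),15,'h',90)))
E
```

```text
(array([0.42969464, 0.05436836, 0.19430814]), array([[ 0.18885889,  0.94854325,  0.2541614 ],
       [ 0.98200424, -0.18242368, -0.04888028],
       [ 0.        ,  0.25881905, -0.96592583]]))
[ 4.251e+02 -5.408e+02  2.570e+01 -2.380e-01  1.380e-01 -1.055e+00]
```

>>> send_rows(targets=[[[0,106,-135,6,-0.06,0.035,-0.26],[0,106,-135,6,-0.06,0.035,-0.26],[0,106,-135,6,-0.06,0.035,-0.26],[0,106,-135,6,-0.06,0.035,-0.26],[0,106,-135,6,-0.06,0.035,-0.26],[0,212,-270,13,-0.12,0.07,-0.53],[0,212,-270,13,-0.12,0.07,-0.53],[0,212,-270,13,-0.12,0.07,-0.53],[0,212,-270,13,-0.12,0.07,-0.53],[0,212,-270,13,-0.12,0.07,-0.53],[0,319,-405,19,-0.18,0.1,-0.8],[0,319,-405,19,-0.18,0.1,-0.8],[0,319,-405,19,-0.18,0.1,-0.8],[0,319,-405,19,-0.18,0.1,-0.8],[0,425,-541,26,-0.238,0.138,-1.055],[0,425,-541,26,-0.238,0.138,-1.055],[0,425,-541,26,-0.238,0.138,-1.055],[0,425,-541,26,-0.238,0.138,-1.055],[0,425,-541,26,-0.238,0.138,-1.055],[0,425,-541,26,-0.238,0.138,-1.055]]])

```text
time_s: 1.77
position: [0.4276, 0.0463, 0.1945]
tool_rot: [[0.189, 0.948, 0.255], [0.982, -0.182, -0.052], [-0.003, 0.26, -0.966]]
force: [0.8, -0.5, -0.2]
gripper_width: 1.002
grip_force: 0.0
```

```bash
python3 - <<'E'
from h import *
s=sense(); print(s["time_s"],s["joint_pos"].round(2)); print(delta(*pose(handle(0),15,'h',90)),delta(*pose(handle(0),15,'h')))
shot("top","t1")
E
```

```text
1.7667 [-0.4   0.44  0.12  2.4   0.87  0.1  -1.35]
[8.3e+00 5.0e-01 3.0e-01 1.0e-03 3.0e-03 0.0e+00] [8.60e+00 4.00e-01 9.03e+01 1.00e-03 3.00e-03 0.00e+00]
```

View pics/t1.png

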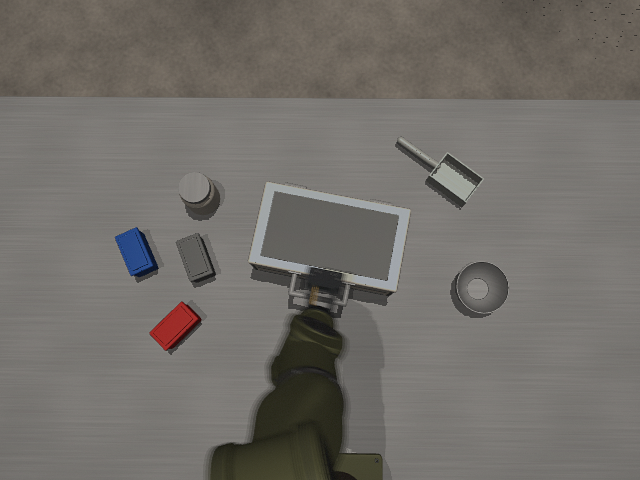

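```bash
python3 - <<'E'
from h import *
print(delta(*pose(handle(0),3,'h',60)),delta(*pose(handle(0),3,'h',1)))
E
```

```text
[-4.70e+00  8.50e+00  3.07e+01  2.14e-01 -1.00e-02  1.40e-02] [-5.20e+00 -4.10e+00  8.84e+01  2.14e-01 -1.00e-02  1.40e-02]
```

>>> send_rows(targets=[[[0,-3,4,10,0.1,0,0.01],[0,-5,8,25,0.21,-0.01,0.014],[0,-5,8,31,0.214,-0.01,0.014],[0,-5,8,31,0.214,-0.01,0.014],[0,-5,6,40,0.214,-0.01,0.014],[0,-5,4,50,0.214,-0.01,0.014],[0,-5,2,60,0.214,-0.01,0.014],[0,-5,0,70,0.214,-0.01,0.014],[0,-5,-2,80,0.214,-0.01,0.014],[0,-5,-4,88,0.214,-0.01,0.014],[0,-5,-4,88,0.214,-0.01,0.014],[0,-5,-4,88,0.214,-0.01,0.014]]])

```text
time_s: 2.82
position: [0.4444, 0.0368, 0.1087]
tool_rot: [[0.203, 0.978, 0.046], [0.979, -0.202, -0.021], [-0.011, 0.05, -0.999]]
force: [0.4, -0.1, 0.1]
gripper_width: 1.001
grip_force: 0.0
```

```bash
python3 - <<'E'
from h import *
s=sense(); print(s["joint_pos"].round(2)); print(delta(*pose(handle(0),3,'h',1)))
r,W=shot("side","s1"); cv2.imwrite("pics/s1c.png",cv2.resize(r[150:350,230:480,::-1],None,fx=3,fy=3))
E
```

```text
[-0.05  0.67 -0.25  2.23  0.73  0.28 -1.16]
[ 1.45e+01  2.90e+00  6.00e-01 -3.00e-03  1.10e-02 -1.40e-02]
```

View pics/s1c.png

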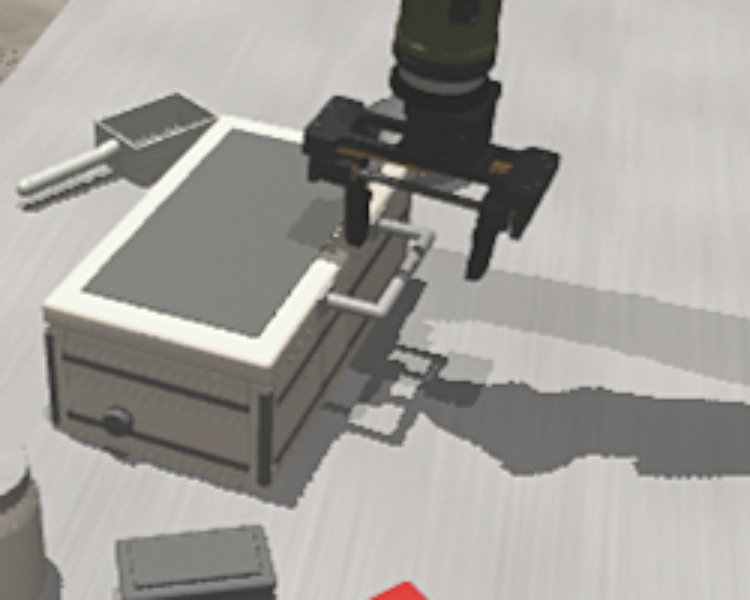

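Crop: the fingers straddle the handle bar (near 400,265), about 14 mm right of centre, with no contact force. I'll centre and close.

>>> send_rows(targets=[[[60,4,0,0,0,0,0],[120,8,2,0,0,0,0],[200,12,3,0,0,0,0],[255,14,3,0,0,0,0],[255,14,3,0,0,0,0],[255,14,3,0,0,0,0],[255,14,3,0,0,0,0],[255,14,3,0,0,0,0]]])

```text
time_s: 3.53
position: [0.4506, 0.0498, 0.1085]
tool_rot: [[0.204, 0.978, 0.045], [0.979, -0.203, -0.019], [-0.009, 0.048, -0.999]]
force: [0.6, 0.3, 0.2]
gripper_width: 0.419
grip_force: 0.0
```

```bash
python3 - <<'E'
from h import *
s=sense(); print(s["force"].round(1),s["grip_force"],s["gripper_width"],s["joint_pos"].round(2)); p0=s["position"]; R0=s["tool_rot"]
print(delta(*pose(handle(0),3,'h')))
g0,_=pose(handle(0),3,'h')
for q in np.linspace(0,1.36,18)[1:]:
    l=3-q/1.36*8
    d=pose(handle(q),l,'h'); print(round(q,2),delta(d[0]-g0+p0,Ro.from_rotvec(RB[:,1]*np.radians(-(l-3))*-1).as_matrix()@R0 if 0 else R0))
E
```

```text
[0.6 0.3 0.2] 0.0 0.41880976592339836 [-0.07  0.68 -0.26  2.21  0.71  0.3  -1.16]
[ 0.5   -0.4    1.5   -0.004  0.01  -0.015]
0.08 [ -0.2   2.5 -18.9   0.    0.    0. ]
0.16 [ -0.3   6.4 -37.5   0.    0.    0. ]
0.24 [ -0.4  11.9 -55.7   0.    0.    0. ]
0.32 [ -0.5  18.8 -73.5   0.    0.    0. ]
0.4 [ -0.5  27.  -90.6   0.    0.    0. ]
0.48 [  -0.5   36.6 -107.     0.     0.     0. ]
0.56 [  -0.5   47.5 -122.6    0.     0.     0. ]
0.64 [  -0.5   59.6 -137.2    0.     0.     0. ]
0.72 [  -0.4   72.9 -150.8    0.     0.     0. ]
0.8 [  -0.3   87.2 -163.4    0.     0.     0. ]
0.88 [  -0.2  102.4 -174.7    0.     0.     0. ]
0.96 [-1.000e-01  1.185e+02 -1.848e+02  0.000e+00  0.000e+00  0.000e+00]
1.04 [ 1.000e-01  1.353e+02 -1.935e+02  0.000e+00  0.000e+00  0.000e+00]
1.12 [   0.3  152.8 -200.9    0.     0.     0. ]
1.2 [   0.5  170.8 -206.8    0.     0.     0. ]
1.28 [   0.7  189.3 -211.3    0.     0.     0. ]
1.36 [   1.   208.  -214.3    0.     0.     0. ]
```

Fingers are slow and still closing, so I wait for the grip.

>>> send_rows(targets=[[[255,0,0,0,0,0,0],[255,0,0,0,0,0,0],[255,0,0,0,0,0,0],[255,0,0,0,0,0,0],[255,0,0,0,0,0,0],[255,0,0,0,0,0,0],[255,0,0,0,0,0,0]]])

```text
time_s: 4.12
position: [0.4507, 0.0501, 0.1086]
tool_rot: [[0.204, 0.978, 0.046], [0.979, -0.203, -0.019], [-0.009, 0.049, -0.999]]
force: [0.5, 0.5, -0.4]
gripper_width: 0.004
grip_force: 0.0
```

```bash
python3 - <<'E'
from h import *
s=sense(); print(s["force"].round(1),s["position"])
E
```

```text
[ 0.5  0.5 -0.4] [0.45074079 0.05010537 0.10859167]
```

```bash
python3 - <<'E'
from h import *
r,W=shot("side","s2"); a=cv2.resize(r[170:330,290:450,::-1],(400,400))
t,W=shot("top","t2"); b=cv2.resize(t[230:330,270:370,::-1],(400,400)); cv2.imwrite("pics/c2.png",np.hstack([a,b]))
for X in ([.4507,.0501,.1086],[.4507,.0501,.1006],w(handle(0))): print(proj("side",X),proj("top",X))
# bar from side depth
W=np.load("pics/s0.npz")["W"]; v,u=np.mgrid[0:480,0:640]
m=(u>345)&(u<385)&(v>220)&(v<262)&(W[...,2]>.1)&(W[...,2]<.14)
L=(W[m]-B)@RB; L=L[L[:,0]<-.125]; print(len(L),np.percentile(L,[2,50,98],axis=0).round(4))
L=(W.reshape(-1,3)-B)@RB; k=(abs(L[:,1])<.15)&(abs(L[:,0])<.12)&(L[:,2]>.12)&(L[:,2]<.14);print(np.percentile(L[k],[1,50,99],axis=0).round(4))
E
```

```text
(np.float64(364.59118210248835), np.float64(245.0669087088806)) (np.float64(317.06041008780306), np.float64(297.82185218011796))
(np.float64(364.371676442061), np.float64(247.78300453038995)) (np.float64(317.0905401172762), np.float64(298.10597672655285))
(np.float64(365.21132347185176), np.float64(241.99383666916452)) (np.float64(316.83608504835695), np.float64(297.9020282984827))
212 [[-0.1457 -0.062   0.1162]
 [-0.14    0.0098  0.123 ]
 [-0.1255  0.0645  0.1263]]
[[-0.1007 -0.1441  0.1224]
 [-0.0072  0.0229  0.1311]
 [ 0.094   0.1477  0.1345]]
```

View pics/c2.png

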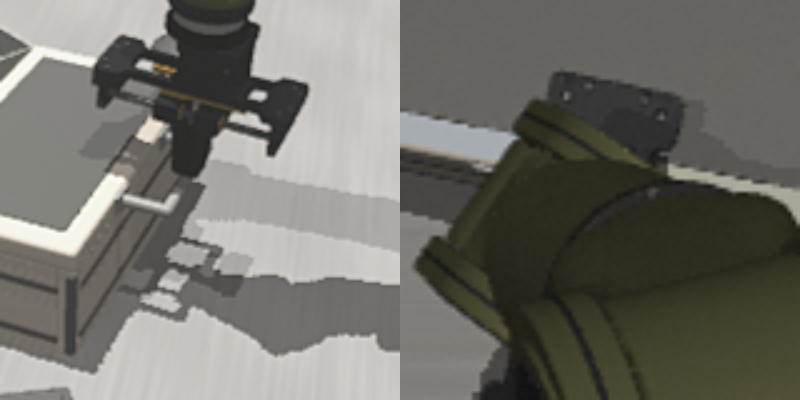

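```bash
python3 - <<'E'
from h import *
W=np.load("pics/s2.npz")["W"]; r=np.load("pics/s2.npz")["r"]
for (x,y) in [(185,120),(187,140),(188,150),(188,160),(189,165),(190,168),(190,172),(192,176),(170,203),(178,200),(200,160),(175,160)]:
    u=int(290+x/2.5); v=int(170+y/2.5); P=W[v,u]; print((x,y),r[v,u],P.round(3),((P-B)@RB).round(3))
print(sense()["position"],sense()["tool_rot"][:,2])
E
```

```text
(185, 120) [41 40 40] [0.458 0.043 0.18 ] [-0.134 -0.006  0.18 ]
(187, 140) [46 44 43] [0.455 0.058 0.167] [-0.139  0.008  0.167]
(188, 150) [44 44 42] [0.452 0.054 0.154] [-0.141  0.004  0.154]
(188, 160) [43 42 41] [0.45  0.066 0.151] [-0.145  0.015  0.151]
(189, 165) [43 43 42] [0.451 0.058 0.14 ] [-0.144  0.008  0.14 ]
(190, 168) [44 44 43] [0.448 0.062 0.14 ] [-0.147  0.011  0.14 ]
(190, 172) [43 43 42] [0.448 0.063 0.138] [-0.148  0.012  0.138]
(192, 176) [43 43 41] [0.448 0.058 0.129] [-0.147  0.007  0.129]
(170, 203) [196 192 189] [0.46  0.099 0.123] [-0.142  0.049  0.123]
(178, 200) [107 106 104] [0.454 0.092 0.122] [-0.146  0.041  0.122]
(200, 160) [43 43 42] [0.439 0.062 0.15 ] [-0.156  0.009  0.15 ]
(175, 160) [44 44 43] [0.463 0.06  0.145] [-0.132  0.012  0.145]
[0.45072703 0.05014813 0.10857057] [ 0.04565936 -0.018794   -0.99878026]
```

The side depth puts the closed fingertips at z≈0.127, while the pose and tip_extent imply 0.1006. The hand therefore sits about 26 mm higher than nominal, and it closed just above the bar. I'll open halfway, go down 27 mm and close again.

>>> send_rows(targets=[[[135,0,0,-12,0,0,0],[135,0,0,-12,0,0,0],[135,0,0,-12,0,0,0],[135,0,0,-12,0,0,0],[135,0,0,-12,0,0,0],[135,0,0,-12,0,0,0],[135,0,0,-12,0,0,0],[135,0,0,-12,0,0,0],[135,0,0,0,0,0,0],[135,0,0,9,0,0,0],[135,0,0,18,0,0,0],[135,0,0,27,0,0,0],[255,0,0,27,0,0,0],[255,0,0,27,0,0,0],[255,0,0,27,0,0,0],[255,0,0,27,0,0,0],[255,0,0,27,0,0,0],[255,0,0,27,0,0,0],[255,0,0,27,0,0,0],[255,0,0,27,0,0,0]]])

```text
time_s: 5.88
position: [0.4519, 0.0497, 0.0819]
tool_rot: [[0.204, 0.978, 0.046], [0.979, -0.203, -0.019], [-0.009, 0.049, -0.999]]
force: [-1.9, -0.4, 4.1]
gripper_width: 0.12
grip_force: 29.9
```

Bar gripped at 30 N. I'll raise the lid along its arc.

>>> send_rows(targets=[[[255,0,1,-9,0,0,0],[255,0,2.5,-19,0,0,0],[255,0,4,-28,0,0,0],[255,0,6.5,-37.5,0,0,0],[255,0,9,-47,0,0,0],[255,0,12,-56,0,0,0],[255,0,15,-65,0,0,0],[255,0,19,-73.5,0,0,0],[255,0,23,-82,0,0,0],[255,0,27,-91,0,0,0],[255,0,32,-99,0,0,0],[255,0,37,-107,0,0,0],[255,0,42,-115,0,0,0],[255,0,47.5,-123,0,0,0],[255,0,53,-130,0,0,0],[255,0,60,-137,0,0,0],[255,0,66,-144,0,0,0],[255,0,73,-151,0,0,0],[255,0,80,-157,0,0,0],[255,0,87,-163.5,0,0,0]]])

```text
time_s: 7.55
position: [0.5295, 0.0344, 0.2481]
tool_rot: [[0.204, 0.978, 0.044], [0.979, -0.203, -0.019], [-0.009, 0.047, -0.999]]
force: [5.4, 0.3, -13.9]
gripper_width: 0.111
grip_force: 31.1
```

```bash
python3 - <<'E'
from h import *
s=sense(); p=s["position"]-np.array([.4519,.0497,.0819]); R0=s["tool_rot"]; print(s["force"].round(1),s["joint_pos"].round(2),(RB.T@p*1000).round(1), (np.array(handle(.8))-handle(0)).round(1))
P0=np.array([.4519,.0497,.0819])
for q in np.linspace(.8,1.36,15)[1:]:
    print(round(q,3),(1000*R0.T@(P0+RB@(np.array(handle(q))-handle(0))/1000-s["position"])).round(1))
E
```

```text
[  5.4   0.3 -13.9] [ 0.18  0.55 -0.56  1.85  0.43  0.83 -0.8 ] [ 79.1  -0.3 166.2] [ 80.1   0.  167.4]
0.84 [ 0.4  8.6 -7. ]
0.88 [  0.5  16.3 -12.5]
0.92 [  0.5  24.3 -17.7]
0.96 [  0.6  32.5 -22.6]
1.0 [  0.7  40.9 -27.2]
1.04 [  0.8  49.4 -31.4]
1.08 [  0.9  58.1 -35.2]
1.12 [  1.   67.  -38.8]
1.16 [  1.1  76.  -41.9]
1.2 [  1.2  85.1 -44.7]
1.24 [  1.3  94.3 -47.1]
1.28 [  1.4 103.6 -49.2]
1.32 [  1.5 113.  -50.9]
1.36 [  1.6 122.4 -52.2]
```

>>> send_rows(targets=[[[255,0,5,-2,0,0,0],[255,0,9,-5,0,0,0],[255,0,16.5,-10.5,0,0,0],[255,0,24.5,-15.5,0,0,0],[255,0,32.5,-20.5,0,0,0],[255,0.5,41,-25,0,0,0],[255,0.5,49.5,-29,0,0,0],[255,1,58,-33,0,0,0],[255,1,67,-36.5,0,0,0],[255,1,76,-39.5,0,0,0],[255,1,85,-42.5,0,0,0],[255,1,94,-45,0,0,0],[255,1,99,-46,0,0,0],[255,1,104,-47,0,0,0],[255,1,108,-48,0,0,0],[255,1,108,-48,0,0,0]]])

```text
time_s: 8.88
position: [0.6336, 0.0144, 0.3026]
tool_rot: [[0.204, 0.978, 0.046], [0.979, -0.204, -0.02], [-0.01, 0.049, -0.999]]
force: [-2.4, -2.1, 3.5]
gripper_width: 0.115
grip_force: 29.8
```

```bash
python3 - <<'E'
from h import *
s=sense(); p=s["position"]-np.array([.4519,.0497,.0819]); print(s["force"].round(1),s["joint_pos"].round(2),(RB.T@p*1000).round(1))
for q in (1.28,1.3,1.32,1.34,1.36): print((np.array(handle(q))-handle(0)).round(1))
E
```

```text
[-2.4 -2.1  3.5] [ 0.2   0.64 -0.57  1.47  0.4   1.11 -0.65] [185.1  -0.3 220.7]
[180.3   0.  220.2]
[184.9   0.  221.3]
[189.6   0.  222.3]
[194.3   0.  223.2]
[199.   0. 224.]
```

>>> send_rows(targets=[[[255,0,2,-0.5,0,0,0],[255,0,4,-1,0,0,0],[255,0,6,-1,0,0,0],[255,0,8,-1.5,0,0,0],[255,0,10,-2,0,0,0],[255,0,11,-2,0,0,0],[255,0,11,-2,0,0,0]]])

```text
time_s: 9.47
position: [0.6439, 0.0125, 0.3048]
tool_rot: [[0.204, 0.978, 0.045], [0.979, -0.203, -0.019], [-0.01, 0.048, -0.999]]
force: [-4.5, -1.0, 3.5]
gripper_width: 0.118
grip_force: 29.9
```

>>> send_rows(targets=[[[255,0,1,0,0,0,0],[255,0,2,0,0,0,0],[255,0,3,-0.5,0,0,0],[255,0,3,-0.5,0,0,0]]])

```text
time_s: 9.8
position: [0.6462, 0.0121, 0.3052]
tool_rot: [[0.204, 0.978, 0.044], [0.979, -0.203, -0.019], [-0.01, 0.047, -0.999]]
force: [-5.7, -1.4, 2.8]
gripper_width: 0.118
grip_force: 30.0
```

```bash
python3 - <<'E'
from h import *
s=sense(); p=s["position"]-np.array([.4519,.0497,.0819]); print(s["force"].round(1),(RB.T@p*1000).round(1))
r,W=shot("side","s3"); cv2.imwrite("pics/s3c.png",cv2.resize(r[60:320,220:460,::-1],None,fx=2.3,fy=2.3))
t=1.02
for t in (.82,1.02,1.12): print(t,proj("side",w(knee(t))))
# lid angle from cloud: lid underside points
L=(W.reshape(-1,3)-B)@RB*1000
k=(abs(L[:,1])<165)&(L[:,2]>150)&(L[:,2]<290)&(L[:,0]>20)&(L[:,0]<130)&(abs(L[:,1]-60)<100)
# left side face / back
print(k.sum(), sense()["position"])
k=k&(L[:,1]>150); print(k.sum(),np.c_[L[k]][::20].round(0)[:12])
E
```

```text
[-5.7 -1.4  2.8] [197.9  -0.3 223.3]
0.82 (np.float64(320.7974130735503), np.float64(200.5097854960859))
1.02 (np.float64(325.89562324695265), np.float64(198.01177409138927))
1.12 (np.float64(328.72945126400333), np.float64(197.1831657872226))
1813 [0.646175   0.01203784 0.30520622]
101 [[ 60. 157. 288.]
 [ 64. 156. 265.]
 [ 69. 158. 240.]
 [ 77. 153. 210.]
 [ 83. 150. 180.]
 [ 88. 154. 154.]]
```

View pics/s3c.png

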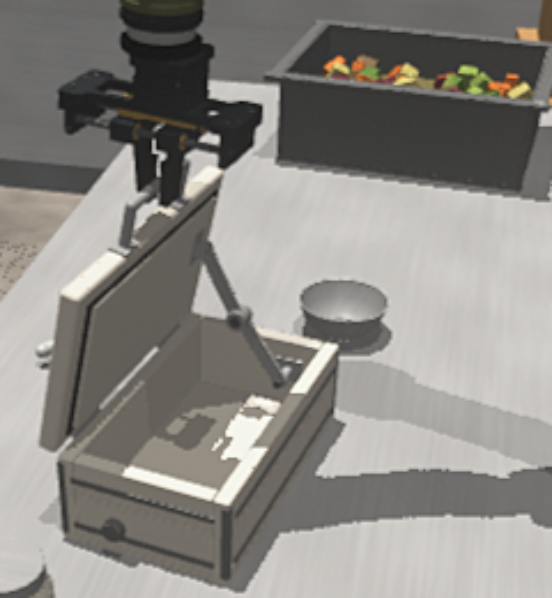

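Crop: the lid is up at about 1.35, and the stay is nearly straight with its knee at (238,318), which is full-image (323,198). I'll release the handle and retreat upward.

>>> send_rows(targets=[[[130,0,0,0,0,0,0],[130,0,0,0,0,0,0],[130,0,0,0,0,0,0],[130,0,0,0,0,0,0],[130,0,0,0,0,0,0],[130,0,0,-10,0,0,0],[130,0,0,-25,0,0,0],[130,0,0,-50,0,0,0],[130,0,0,-75,0,0,0],[130,0,0,-75,0,0,0]]])

```text
time_s: 10.68
position: [0.6458, 0.015, 0.3868]
tool_rot: [[0.204, 0.977, 0.056], [0.979, -0.203, -0.016], [-0.004, 0.058, -0.998]]
force: [0.1, -0.0, 0.2]
gripper_width: 0.488
grip_force: 0.0
```

```bash
sed -i 's/return w(np.array(g,float)+(11-back)\*z), RB@R/return w(np.array(g,float)+(11+OFF-back)*z), RB@R/; s/^YAW=/OFF=26; YAW=/' h.py; python3 - <<'E'
from h import *
print(delta(*pose(knee(.93),32,'k',130))); p,R=pose(knee(.93),32,'k',130); print(p,R.round(2))
# via: front of lid, tool rotated
p,R=pose([-60,-60,300],15,'k'); print(p,delta(p,R))
r,W=shot("side","s4")
m=(r.max(2)<60); v,u=np.mgrid[0:480,0:640]
m&=(u>260)&(u<340)&(v>60)&(v<160); P=W[m]; i=np.nanargmin(P[:,2]); 
L=(P-B)@RB; print("tips",np.nanpercentile(P[:,2],[0,1,2]), proj("side",sense()["position"]+.008*sense()["tool_rot"][:,2]), v[m].max(), sense()["position"])
E
```

```text
[-117.8    -99.     163.      -0.384    0.398    1.522]
[ 0.53422931 -0.08284316  0.21881589] [[ 0.83 -0.19  0.52]
 [-0.16 -0.98 -0.1 ]
 [ 0.53  0.   -0.85]]
[ 0.52935218 -0.02589729  0.26426074] [ -63.3   -112.7    116.4     -0.154    0.165    1.55 ]
tips [-0.36376142  0.15773039  0.27833234] (np.float64(288.30727437408166), np.float64(126.28907284423052)) 159 [0.64498997 0.01459652 0.38424847]
```

>>> send_rows(targets=[[[130,-5,-20,0,-0.01,0.01,0.1],[130,-10,-50,0,-0.02,0.02,0.2],[130,-20,-80,0,-0.03,0.04,0.32],[130,-30,-105,0,-0.05,0.05,0.44],[130,-40,-112,10,-0.06,0.06,0.55],[130,-45,-113,25,-0.07,0.08,0.66],[130,-50,-113,40,-0.08,0.1,0.78],[130,-55,-113,60,-0.09,0.11,0.9],[130,-60,-113,80,-0.1,0.12,1.0],[130,-63,-113,100,-0.12,0.13,1.12],[130,-63,-113,110,-0.13,0.14,1.24],[130,-63,-113,116,-0.14,0.15,1.36],[130,-63,-113,116,-0.15,0.16,1.48],[130,-63,-113,116,-0.154,0.165,1.55],[130,-63,-113,116,-0.154,0.165,1.55],[130,-63,-113,116,-0.154,0.165,1.55],[130,-63,-113,116,-0.154,0.165,1.55]]])

```text
time_s: 12.15
position: [0.5253, -0.0273, 0.2596]
tool_rot: [[0.952, -0.186, 0.244], [-0.179, -0.982, -0.051], [0.249, 0.005, -0.968]]
force: [0.3, -0.6, -0.1]
gripper_width: 0.49
grip_force: 0.0
```

```bash
python3 - <<'E'
from h import *
s=sense(); print(s["joint_pos"].round(2)); print(delta(*pose([-60,-60,300],15,'k')),delta(*pose(knee(.93),32,'k',70)))
E
```

```text
[-0.03  0.41 -0.07  2.06  0.24  0.44 -2.06]
[ 4.8e+00 -2.1e+00 -3.6e+00  4.0e-03  1.0e-02  4.0e-03] [2.640e+01 5.260e+01 1.017e+02 3.000e-03 3.070e-01 4.000e-03]
```

>>> send_rows(targets=[[[130,9,18,33,0,0.1,0],[130,18,35,66,0,0.2,0],[130,26,52.5,100,0,0.307,0],[130,26,52.5,101,0,0.307,0],[130,26,52.5,101,0,0.307,0],[130,26,52.5,101,0,0.307,0],[130,26,52.5,101,0,0.307,0]]])

```text
time_s: 12.73
position: [0.5987, -0.0938, 0.2361]
tool_rot: [[0.867, -0.191, 0.461], [-0.166, -0.982, -0.095], [0.471, 0.006, -0.882]]
force: [-0.3, -0.1, -0.1]
gripper_width: 0.493
grip_force: 0.0
```

```bash
python3 - <<'E'
from h import *
r,W=shot("side","s5"); s=sense(); print(s["joint_pos"].round(2),delta(*pose(knee(.93),32,'k',70)))
cv2.imwrite("pics/s5c.png",cv2.resize(r[100:260,240:440,::-1],None,fx=4,fy=3.75))
z=s["tool_rot"][:,2]; 
for o in (.008,-.018): print(o,proj("side",s["position"]+o*z))
print("worldz",proj("side",s["position"]+.008*z+[0,0,.026]))
E
```

```text
[-0.02  0.51  0.08  2.13  0.94  0.04 -2.65] [-6.17e+01  1.70e+00  4.45e+01  5.00e-03  6.80e-02  1.00e-03]
0.008 (np.float64(316.78506987405206), np.float64(167.35534240350398))
-0.018 (np.float64(321.31631928821923), np.float64(160.02946901283212))
worldz (np.float64(316.91239890820634), np.float64(158.02979465290178))
```

View pics/s5c.png

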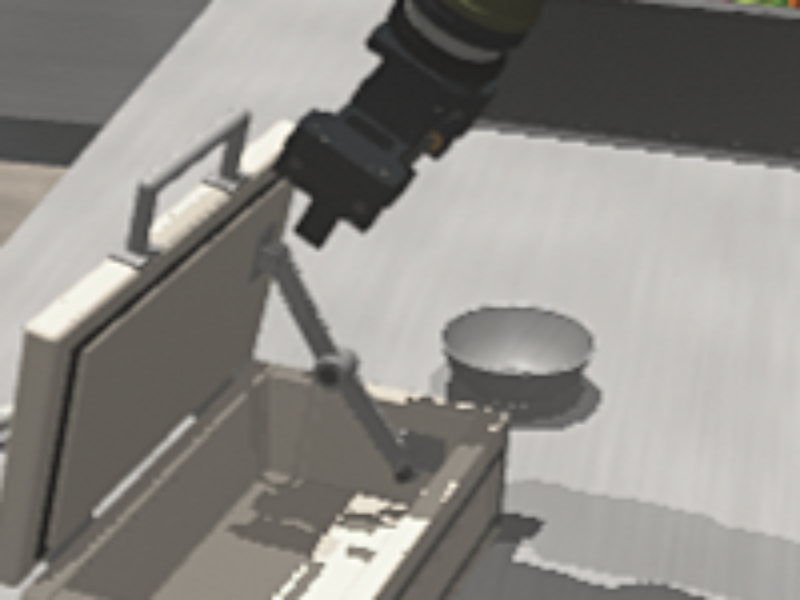

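Crop: the arm stopped short, with the fingers near (315,235), because j6 and j7 are on their limits. I'll back off and take the other yaw, a half turn about tool z that gives the same grasp.

```bash
python3 - <<'E'
from h import *
p,R=pose([-80,-80,300],15,'k'); print(delta(p,R)); print(delta(p,R@Ro.from_euler('z',-1.57).as_matrix()))
E
```

```text
[-7.57e+01 -3.27e+01 -7.24e+01  5.00e-03 -2.29e-01  1.00e-03]
[-75.7   -32.7   -72.4     0.184  -0.175  -1.562]
```

>>> send_rows(targets=[[[130,-25,-10,-25,0,-0.08,0],[130,-50,-20,-50,0,-0.15,0],[130,-76,-33,-72,0.02,-0.2,-0.1],[130,-76,-33,-72,0.04,-0.2,-0.22],[130,-76,-33,-72,0.05,-0.2,-0.34],[130,-76,-33,-72,0.06,-0.2,-0.46],[130,-76,-33,-72,0.08,-0.2,-0.58],[130,-76,-33,-72,0.1,-0.2,-0.7],[130,-76,-33,-72,0.11,-0.19,-0.82],[130,-76,-33,-72,0.12,-0.19,-0.94],[130,-76,-33,-72,0.13,-0.19,-1.06],[130,-76,-33,-72,0.15,-0.18,-1.18],[130,-76,-33,-72,0.16,-0.18,-1.3],[130,-76,-33,-72,0.17,-0.18,-1.42],[130,-76,-33,-72,0.184,-0.175,-1.56],[130,-76,-33,-72,0.184,-0.175,-1.56]]])

```text
time_s: 14.12
position: [0.5047, -0.0404, 0.2636]
tool_rot: [[0.185, 0.95, 0.252], [0.983, -0.179, -0.048], [-0.0, 0.257, -0.966]]
force: [0.1, -0.7, -1.5]
gripper_width: 0.492
grip_force: 0.0
```

```bash
sed -i "s/    R=np.stack/    if mode=='k2': x=-x\n    R=np.stack/" h.py; python3 - <<'E'
from h import *
print(sense()["joint_pos"].round(2),delta(*pose([-80,-80,300],15,'k2')),delta(*pose([-30,-115,270],20,'k2')))
E
```

```text
[ 0.58  0.5  -0.94  2.09  0.88  0.69 -1.12] [-1.100e+00  1.600e+00 -3.000e-01 -1.000e-03 -2.000e-03 -1.567e+00] [-36.3    45.3    41.4    -0.069  -0.071  -1.566]
```

>>> send_rows(targets=[[[130,-2,3,2,0,0,-0.12],[130,-5,6,4,-0.01,-0.01,-0.24],[130,-8,9,7,-0.01,-0.01,-0.36],[130,-11,12,10,-0.02,-0.02,-0.48],[130,-14,16,13,-0.02,-0.02,-0.6],[130,-17,20,16,-0.03,-0.03,-0.72],[130,-20,24,20,-0.03,-0.03,-0.84],[130,-23,28,24,-0.04,-0.04,-0.96],[130,-26,32,28,-0.05,-0.05,-1.08],[130,-29,36,32,-0.05,-0.05,-1.2],[130,-32,40,36,-0.06,-0.06,-1.32],[130,-35,43,40,-0.07,-0.07,-1.44],[130,-36,45,41,-0.07,-0.07,-1.566],[130,-36,45,41,-0.07,-0.07,-1.566],[130,-36,45,41,-0.07,-0.07,-1.566]]])

```text
time_s: 15.37
position: [0.5511, -0.0866, 0.2354]
tool_rot: [[-0.921, 0.198, 0.336], [0.187, 0.98, -0.065], [-0.342, 0.003, -0.94]]
force: [0.6, -0.6, -0.1]
gripper_width: 0.489
grip_force: 0.0
```

```bash
python3 - <<'E'
from h import *
print(sense()["joint_pos"].round(2),delta(*pose([-30,-115,270],20,'k2')),delta(*pose(knee(.93),32,'k2',80)))
E
```

```text
[ 0.74  0.69 -1.15  2.08  1.24  0.8   0.21] [-0.2    0.5    0.2   -0.    -0.    -0.009] [ 1.15e+01  4.00e-01  5.86e+01 -1.00e-03 -2.10e-01 -9.00e-03]
```

>>> send_rows(targets=[[[130,2,0,12,0,-0.04,0],[130,4,0,24,0,-0.08,0],[130,7,0,36,0,-0.12,0],[130,9,0,48,0,-0.16,0],[130,11.5,0,58,0,-0.21,-0.01],[130,11.5,0,58,0,-0.21,-0.01],[130,11.5,0,58,0,-0.21,-0.01],[130,11.5,0,58,0,-0.21,-0.01]]])

```text
time_s: 16.03
position: [0.561, -0.0883, 0.1778]
tool_rot: [[-0.833, 0.186, 0.521], [0.156, 0.983, -0.101], [-0.531, -0.003, -0.847]]
force: [0.2, -0.1, 1.5]
gripper_width: 0.491
grip_force: 0.0
```

```bash
python3 - <<'E'
from h import *
r,W=shot("side","s6"); s=sense(); print(s["joint_pos"].round(2),delta(*pose(knee(.93),32,'k2',80)),delta(*pose(knee(.93),32,'k2',0)))
x0,y0=250,110
c=cv2.resize(r[y0:y0+120,x0:x0+160,::-1],None,fx=5,fy=5).copy()
z=s["tool_rot"][:,2]
for o,col in ((.008,(0,0,255)),(-.018,(0,255,0))):
    q=proj("side",s["position"]+o*z); cv2.circle(c,(int((q[0]-x0+.5)*5),int((q[1]-y0+.5)*5)),4,col,2)
q=proj("side",s["position"]+.008*z+[0,0,.026]); cv2.circle(c,(int((q[0]-x0+.5)*5),int((q[1]-y0+.5)*5)),4,(255,0,0),2)
q=proj("side",w(knee(.93))); cv2.circle(c,(int((q[0]-x0+.5)*5),int((q[1]-y0+.5)*5)),4,(0,255,255),2)
cv2.imwrite("pics/s6c.png",c)
E
```

```text
[ 0.66  0.81 -1.08  2.33  1.93  0.88 -0.45] [ 2.e+00  5.e-01  9.e-01 -1.e-03  2.e-03  4.e-03] [ 2.20e+00  6.00e-01  8.09e+01 -1.00e-03  2.00e-03  4.00e-03]
```

View pics/s6c.png

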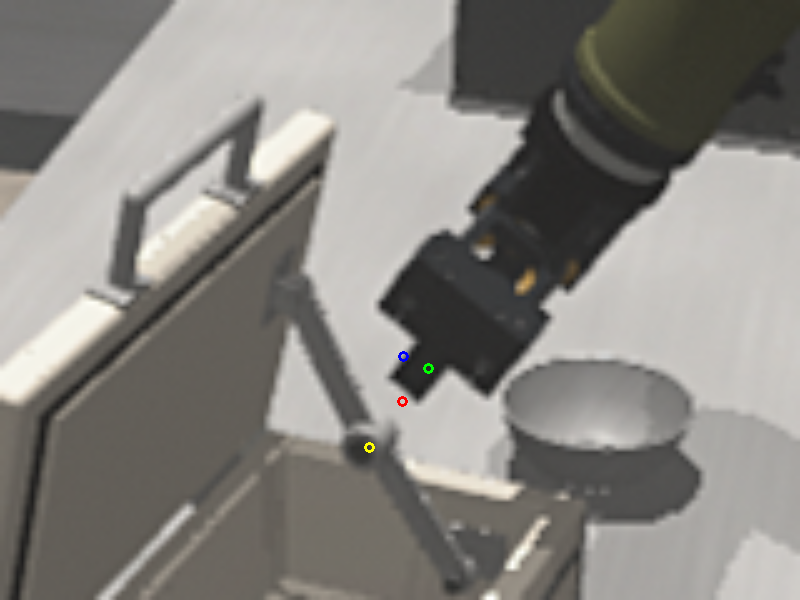

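```bash
python3 - <<'E'
from h import *
s=sense(); R=s["tool_rot"]; z=R[:,2]; x0,y0=250,110
for n,o in (("nom",.008*z),("tool26",-.018*z),("worldz26",.008*z+[0,0,.026])):
    for f in (.0215,.034):
        q=proj("side",s["position"]+o+f*R[:,1]); print(n,f,(q[0]-x0+.5)*5,(q[1]-y0+.5)*5)
d=np.load("pics/s6.npz"); W=d["W"]
for (a,b) in ((402,380),(410,375),(420,360),(415,388),(430,350)):
    P=W[int(y0+b/5),int(x0+a/5)]; print((a,b),P.round(3),((P-s["position"])@R*1000).round(1))
E
```

```text
nom 0.0215 386.53096276016953 419.42820570363654
nom 0.034 377.24420573303377 430.25976744099626
tool26 0.0215 412.68377773670124 386.8333237661699
tool26 0.034 403.46963781559083 397.56434266904364
worldz26 0.0215 387.7424267099903 374.5083166437823
worldz26 0.034 378.3569569613613 385.12602751903813
(402, 380) [ 0.559 -0.051  0.203] [ -5.1  35.9 -26. ]
(410, 375) [ 0.554 -0.052  0.206] [ -2.8  34.2 -31. ]
(420, 360) [ 0.548 -0.047  0.217] [ -3.4  37.8 -44.2]
(415, 388) [ 0.551 -0.051  0.201] [  2.3  34.5 -28.5]
(430, 350) [0.535 0.002 0.249] [ -1.7  83.6 -83.1]
```

The offset does lie along the tool axis: the near fingertip is where the 26 mm model puts it, and the knee boss sits at (366,443), on its marker. I'll advance and pinch the boss.

>>> send_rows(targets=[[[130,1,0,12,0,0,0],[130,2,0,24,0,0,0],[130,2,0,36,0,0,0],[130,2,0,48,0,0,0],[130,2,0.5,58,0,0,0],[130,2,0.5,68,0,0,0],[130,2,0.5,77,0,0,0],[130,2,0.5,78,0,0,0],[255,2,0.5,78,0,0,0],[255,2,0.5,78,0,0,0],[255,2,0.5,78,0,0,0],[255,2,0.5,78,0,0,0],[255,2,0.5,78,0,0,0]]])

```text
time_s: 17.17
position: [0.5993, -0.0972, 0.1101]
tool_rot: [[-0.833, 0.186, 0.521], [0.154, 0.983, -0.104], [-0.532, -0.006, -0.847]]
force: [-1.4, -3.8, 0.2]
gripper_width: 0.266
grip_force: 30.0
```

```bash
python3 - <<'E'
from h import *
s=sense(); print(s["force"].round(1),s["joint_pos"].round(2),delta(*pose(knee(.93),32,'k2',0)))
for t in np.arange(.93,1.17,.03): print(round(t,2),(s["tool_rot"].T@RB@(np.array(knee(t))-knee(.93))).round(1))
E
```

```text
[-1.4 -3.8  0.2] [ 0.62  0.98 -1.02  2.26  2.07  0.95 -0.46] [-1.1e+00  1.8e+00  2.5e+00 -3.0e-03  2.0e-03  6.0e-03]
0.93 [0. 0. 0.]
0.96 [ 1.  -0.  -2.5]
0.99 [ 2.1 -0.  -5. ]
1.02 [ 3.3 -0.  -7.5]
1.05 [ 4.5 -0.  -9.9]
1.08 [  5.9  -0.  -12.3]
1.11 [  7.3  -0.  -14.7]
1.14 [  8.7  -0.  -17. ]
```

Boss gripped, 23 mm wide. I'll draw the knee up and to the front.

>>> send_rows(targets=[[[255,1,0,-2.5,0,0,0],[255,2,0,-5,0,0,0],[255,3.3,0,-7.5,0,0,0],[255,4.5,0,-10,0,0,0],[255,6,0,-12.3,0,0,0],[255,7,0,-14.7,0,0,0],[255,7,0,-14.7,0,0,0]]])

```text
time_s: 17.75
position: [0.585, -0.0944, 0.1183]
tool_rot: [[-0.834, 0.186, 0.52], [0.155, 0.983, -0.103], [-0.53, -0.006, -0.848]]
force: [0.3, -5.2, -1.5]
gripper_width: 0.269
grip_force: 30.0
```

```bash
cat > kn.py <<'E'
from h import *
s=sense(); g=(RB.T@(s["position"]-.037*s["tool_rot"][:,2]-B))*1000
print(s["time_s"],"grasp box",g.round(1),"t",np.arctan2(g[2]-67,g[0]+40).round(3),"r",np.hypot(g[2]-67,g[0]+40).round(1),"F",(RB.T@s["force"]).round(1))
E
python3 kn.py
```

```text
17.75 grasp box [  -2.5 -116.6  149.6] t 1.144 r 90.8 F [ 1.2 -5.1 -1.5]
```

>>> send_rows(targets=[[[255,0.6,0,-1,0,0,0],[255,1.2,0,-2,0,0,0],[255,2,0,-3.5,0,0,0],[255,2,0,-3.5,0,0,0]]])

```text
time_s: 18.08
position: [0.5843, -0.0943, 0.1189]
tool_rot: [[-0.833, 0.189, 0.521], [0.158, 0.982, -0.103], [-0.531, -0.004, -0.847]]
force: [16.5, -5.3, -23.3]
gripper_width: 0.271
grip_force: 30.0
```

```bash
python3 kn.py
```

```text
18.0833 grasp box [  -3.2 -116.7  150.2] t 1.154 r 91.0 F [ 17.2  -2.1 -23.3]
```

The knee is on its stop: the force rose to 29 N and it stopped moving. I'll ease off, release and retreat.

>>> send_rows(targets=[[[255,-1,0,2,0,0,0],[255,-1.5,0,3,0,0,0],[130,-1.5,0,3,0,0,0],[130,-1.5,0,3,0,0,0],[130,-1.5,0,3,0,0,0],[130,-1.5,0,3,0,0,0],[130,-1.5,0,3,0,0,0],[100,-1.5,0,-5,0,0,0],[100,-1.5,0,-20,0,0,0],[60,-1.5,0,-45,0,0,0],[0,-1.5,0,-75,0,0,0],[0,-1.5,0,-100,0,0,0],[0,0,0,-130,0,0,0],[0,0,0,-130,0,0,0]]])

```text
time_s: 19.25
position: [0.5133, -0.078, 0.2347]
tool_rot: [[-0.832, 0.18, 0.526], [0.149, 0.984, -0.101], [-0.535, -0.006, -0.845]]
force: [-0.0, 0.1, -0.5]
gripper_width: 0.967
grip_force: 0.0
```

```bash
cat >> h.py <<'E'
def tubpose(c,yaw,up=0,flip=1):
    # tool down; grasp point 46 mm above tub underside
    z=np.array([0,0,-1.]); x=flip*np.array([np.cos(yaw),np.sin(yaw),0]); R=np.stack([x,np.cross(z,x),z],1)
    return np.array([c[0],c[1],c[2]+.046+up])+.037*z,R
TUB=[.5485,.3406,0]; TY=np.radians(21.96)
E
python3 - <<'E'
from h import *
r,W=shot("side","s7"); s=sense(); print(s["joint_pos"].round(2))
x0,y0=250,110; c=cv2.resize(r[y0:y0+120,x0:x0+160,::-1],None,fx=4,fy=4).copy(); 
for t in (1.02,1.12): q=proj("side",w(knee(t))); cv2.circle(c,(int((q[0]-x0+.5)*4),int((q[1]-y0+.5)*4)),2,(0,255,255),1)
cv2.imwrite("pics/s7c.png",c)
for f in (1,-1): print(delta(*tubpose(TUB,TY,.12,f)))
E
```

```text
[ 0.71  0.64 -1.15  2.4   1.81  0.79 -0.43]
[9.070e+01 4.195e+02 6.310e+01 7.190e-01 2.170e-01 2.489e+00]
[ 9.070e+01  4.195e+02  6.310e+01 -1.650e-01  5.470e-01 -5.490e-01]
```

View pics/s7c.png

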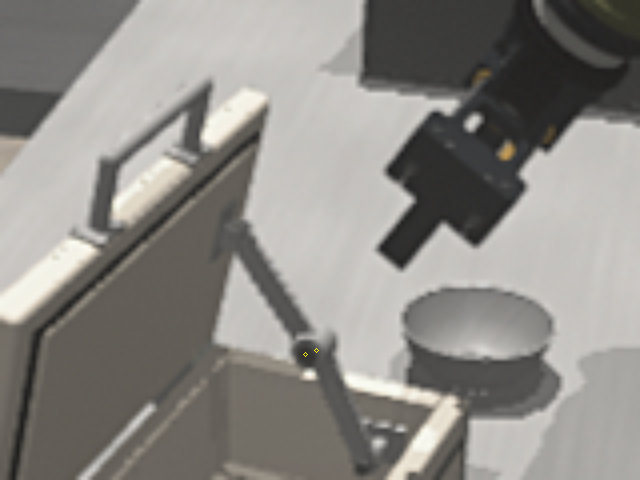

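Crop: the knee boss at (312,350) is past straight, bulging to the front, and the lid stands propped with no hand on it. Next, to the tub, hovering 120 mm up.

>>> send_rows(targets=[[[0,6,30,4,-0.01,0.03,-0.04],[0,14,65,10,-0.02,0.08,-0.08],[0,22,100,15,-0.04,0.13,-0.13],[0,30,140,20,-0.05,0.18,-0.18],[0,38,175,26,-0.07,0.23,-0.23],[0,45,210,31,-0.08,0.27,-0.27],[0,53,245,37,-0.1,0.32,-0.32],[0,60,280,42,-0.11,0.36,-0.37],[0,68,315,47,-0.12,0.41,-0.41],[0,75,350,52,-0.14,0.46,-0.46],[0,83,385,58,-0.15,0.5,-0.5],[0,91,419,63,-0.165,0.547,-0.549],[0,91,419,63,-0.165,0.547,-0.549],[0,91,419,63,-0.165,0.547,-0.549],[0,91,419,63,-0.165,0.547,-0.549]]])

```text
time_s: 20.55
position: [0.5482, 0.3391, 0.1259]
tool_rot: [[-0.928, -0.372, -0.005], [-0.372, 0.928, 0.0], [0.005, 0.002, -1.0]]
force: [1.0, 0.3, -0.7]
gripper_width: 0.996
grip_force: 0.0
```

```bash
python3 - <<'E'
from h import *
print(sense()["joint_pos"].round(2),delta(*tubpose(TUB,TY,.12,-1)),delta(*tubpose(TUB,TY,0,-1)))
E
```

```text
[-0.1   1.07 -1.12  1.55  1.01  1.19  0.52] [-8.0e-01  1.3e+00 -3.1e+00  2.0e-03 -5.0e-03 -2.0e-03] [-1.300e+00  1.000e+00  1.169e+02  2.000e-03 -5.000e-03 -2.000e-03]
```

>>> send_rows(targets=[[[0,0,1,15,0,0,0],[0,-1,1,35,0,0,0],[0,-1,1,55,0,0,0],[0,-1,1,75,0,0,0],[0,-1,1,95,0,0,0],[0,-1,1,108,0,0,0],[0,-1,1,117,0,0,0],[0,-1,1,117,0,0,0],[255,-1,1,117,0,0,0],[255,-1,1,117,0,0,0],[255,-1,1,117,0,0,0],[255,-1,1,117,0,0,0],[255,-1,1,117,0,0,0],[255,-1,1,117,0,0,0],[255,-1,1,117,0,0,0],[255,-1,1,117,0,0,0]]])

```text
time_s: 21.88
position: [0.5499, 0.3407, 0.0112]
tool_rot: [[-0.929, -0.371, -0.002], [-0.371, 0.929, 0.001], [0.001, 0.001, -1.0]]
force: [0.6, -3.9, 6.1]
gripper_width: 0.654
grip_force: 30.0
```

```bash
python3 - <<'E'
from h import *
s=sense(); print(s["force"].round(1),s["joint_pos"].round(2),s["position"])
c=w([-14,35,18]); print(delta(*tubpose(c,YAW,.13,-1)),delta(*tubpose(c,YAW,0,-1)))
c=w([-14,140,18]); print(delta(*tubpose(c,YAW,.13,-1)))
E
```

```text
[ 0.6 -3.9  6.1] [-0.14  1.21 -1.03  1.59  1.16  1.06  0.43] [0.54990216 0.34068287 0.01117517]
[ 7.340e+01 -2.723e+02 -1.461e+02  1.000e-03 -2.000e-03  5.700e-01] [ 7.320e+01 -2.724e+02 -1.610e+01  1.000e-03 -2.000e-03  5.700e-01]
[ 1.670e+01 -1.839e+02 -1.461e+02  1.000e-03 -2.000e-03  5.700e-01]
```

Tub gripped (57.5 mm). I'll lift it and carry it over the box.

>>> send_rows(targets=[[[255,0,0,-5,0,0,0],[255,0,0,-20,0,0,0],[255,0,0,-40,0,0,0.03],[255,0,0,-65,0,0,0.08],[255,0,0,-90,0,0,0.13],[255,0,-5,-115,0,0,0.18],[255,1,-20,-135,0,0,0.24],[255,3,-45,-146,0,0,0.31],[255,6,-75,-146,0,0,0.38],[255,10,-110,-146,0,0,0.45],[255,14,-145,-146,0,0,0.52],[255,17,-180,-146,0,0,0.57],[255,35,-210,-146,0,0,0.57],[255,52,-240,-146,0,0,0.57],[255,66,-262,-146,0,0,0.57],[255,73,-272,-146,0,0,0.57],[255,73,-272,-146,0,0,0.57],[255,73,-272,-146,0,0,0.57],[255,73,-272,-146,0,0,0.57]]])

```text
time_s: 23.47
position: [0.5829, 0.0645, 0.1563]
tool_rot: [[-0.983, 0.185, -0.003], [0.185, 0.983, 0.006], [0.004, 0.005, -1.0]]
force: [1.2, 1.1, -4.4]
gripper_width: 0.658
grip_force: 30.0
```

```bash
python3 - <<'E'
from h import *
s=sense(); print(s["force"].round(1),s["joint_pos"].round(2),s["position"],s["grip_force"])
c=w([-14,35,18]); print(delta(*tubpose(c,YAW,.0022,-1)))
r,W=shot("side","s8"); L=((W-B)@RB*1000)
v,u=np.mgrid[0:480,0:640]; rr=r.astype(int)
k=(abs(L[...,0]+14)<70)&(abs(L[...,1]-35)<60)&(L[...,2]>140)&(L[...,2]<300)
P=L[k]; print(k.sum(),np.nanpercentile(P,[1,5,50,95,99],axis=0).round(0)); print(np.histogram(P[:,2],range(140,305,10)))
E
```

```text
[ 1.2  1.1 -4.4] [ 0.37  0.94 -1.09  1.72  0.93  1.09  0.36] [0.58286628 0.06451765 0.15625231] 29.991001286543906
[-1.40e+00 -4.60e+00  1.27e+02  5.00e-03 -4.00e-03  4.00e-03]
1937 [[-65. -19. 149.]
 [-63.  -1. 155.]
 [-32.  61. 206.]
 [ 22.  83. 292.]
 [ 33.  92. 298.]]
(array([ 24, 161, 158, 138, 165, 141, 310,  94,  22,  15,  40, 128,  84,
       115, 222, 120]), array([140, 150, 160, 170, 180, 190, 200, 210, 220, 230, 240, 250, 260,
       270, 280, 290, 300]))
```

>>> send_rows(targets=[[[255,-1,-4,10,0,0,0],[255,-1,-4,22,0,0,0],[255,-1,-4,36,0,0,0],[255,-1,-4,50,0,0,0],[255,-1,-4,64,0,0,0],[255,-1,-4,78,0,0,0],[255,-1,-4,90,0,0,0],[255,-1,-4,100,0,0,0],[255,-1,-4,108,0,0,0],[255,-1,-4,114,0,0,0],[255,-1,-4,118,0,0,0],[255,-1,-4,121,0,0,0],[255,-1,-4,123,0,0,0],[255,-1,-4,124,0,0,0],[255,-1,-4,125,0,0,0],[255,-1,-4,125.5,0,0,0],[255,-1,-4,126,0,0,0],[255,-1,-4,126,0,0,0]]])

```text
time_s: 25.02
position: [0.5826, 0.0579, 0.0296]
tool_rot: [[-0.982, 0.188, -0.003], [0.188, 0.982, 0.003], [0.004, 0.002, -1.0]]
force: [0.0, -0.6, -4.8]
gripper_width: 0.653
grip_force: 30.0
```

>>> send_rows(targets=[[[255,0,0,0.5,0,0,0],[255,0,0,1,0,0,0],[255,0,0,1.3,0,0,0],[255,0,0,1.3,0,0,0]]])

```text
time_s: 25.35
position: [0.5826, 0.058, 0.0291]
tool_rot: [[-0.982, 0.188, -0.003], [0.188, 0.982, 0.002], [0.003, 0.002, -1.0]]
force: [-1.3, -1.2, 4.6]
gripper_width: 0.651
grip_force: 30.0
```

Tub is seated on the floor. I'll release it and go straight up.

>>> send_rows(targets=[[[0,0,0,0,0,0,0],[0,0,0,0,0,0,0],[0,0,0,0,0,0,0],[0,0,0,0,0,0,0],[0,0,0,0,0,0,0],[0,0,0,0,0,0,0],[0,0,0,-10,0,0,0],[0,0,0,-30,0,0,0],[0,0,0,-60,0,0,0],[60,0,0,-95,0,0,0],[130,0,0,-130,0,0,0],[130,0,0,-165,0,0,0],[130,0,0,-200,0,0,0],[130,0,0,-200,0,0,0]]])

```text
time_s: 26.52
position: [0.5861, 0.0604, 0.236]
tool_rot: [[-0.982, 0.187, 0.007], [0.187, 0.982, 0.008], [-0.006, 0.009, -1.0]]
force: [0.1, 0.6, 0.0]
gripper_width: 0.648
grip_force: 0.0
```

```bash
python3 - <<'E'
from h import *
r,W=shot("side","s9"); L=((W-B)@RB*1000)
k=(abs(L[...,0])<75)&(abs(L[...,1]-35)<60)&(L[...,2]>70)&(L[...,2]<100)
P=L[k]; print(k.sum(),np.nanpercentile(P,[1,50,99],axis=0).round(0))
k=(abs(L[...,1]+110)<14)&(L[...,2]>125)&(L[...,2]<165)&(L[...,0]<30)&(L[...,0]>-40); print("knee",k.sum(),np.median(L[k],axis=0).round(0))
k=(L[...,1]>150)&(L[...,1]<175)&(L[...,2]>150)&(L[...,2]<320)&(L[...,0]>20)&(L[...,0]<110); f=np.polyfit(L[k][:,2],L[k][:,0],1); print("q",np.pi/2+np.arctan(f[0]),k.sum())
s=sense();print(s["joint_pos"].round(2)); print(delta(*pose([-50,-115,270],20,'k2')),delta(*pose(knee(1.13),32,'k2',80)))
E
```

```text
614 [[-60.   4.  71.]
 [-14.  43.  81.]
 [ 37.  64.  86.]]
knee 144 [  -1. -110.  151.]
q 1.356530214836499 662
[ 0.41  0.85 -1.15  1.65  0.82  1.2   0.45]
[ 2.570e+01 -1.489e+02 -3.500e+00  6.000e-03 -3.460e-01  0.000e+00] [ 1.240e+01 -1.492e+02  4.600e+01  6.000e-03 -5.560e-01 -0.000e+00]
```

>>> send_rows(targets=[[[130,8,-25,-2,0,-0.08,0],[130,16,-50,-4,0,-0.16,0],[130,24,-80,-4,0,-0.24,0],[130,26,-110,-4,0,-0.31,0],[130,26,-140,-4,0,-0.346,0],[130,26,-149,-4,0.006,-0.37,0],[130,22,-149,12,0.006,-0.42,0],[130,18,-149,26,0.006,-0.48,0],[130,14,-149,38,0.006,-0.54,0],[130,12.5,-149,46,0.006,-0.556,0],[130,12.5,-149,46,0.006,-0.556,0],[130,12.5,-149,46,0.006,-0.556,0],[130,12.5,-149,46,0.006,-0.556,0]]])

```text
time_s: 27.65
position: [0.543, -0.0864, 0.1821]
tool_rot: [[-0.837, 0.19, 0.514], [0.16, 0.982, -0.102], [-0.524, -0.004, -0.852]]
force: [0.4, -0.5, -0.2]
gripper_width: 0.491
grip_force: 0.0
```

```bash
python3 - <<'E'
from h import *
s=sense();print(s["joint_pos"].round(2)); print(delta(*pose(knee(1.14),32,'k2',80)),delta(*pose(knee(1.14),32,'k2',1)))
E
```

```text
[ 0.64  0.76 -1.04  2.36  1.94  0.84 -0.5 ]
[-2.8e+00  1.8e+00 -3.0e+00 -3.0e-03 -7.0e-03  1.0e-03] [-3.4e+00  2.1e+00  7.6e+01 -3.0e-03 -7.0e-03  1.0e-03]
```

>>> send_rows(targets=[[[130,-1,0,10,0,0,0],[130,-2,0,22,0,0,0],[130,-3,0,34,0,0,0],[130,-3,-0.5,46,0,0,0],[130,-3,-0.5,58,0,0,0],[130,-3,-0.5,68,0,0,0],[130,-3,-0.5,75,0,0,0],[130,-3,-0.5,76,0,0,0],[255,-3,-0.5,76,0,0,0],[255,-3,-0.5,76,0,0,0],[255,-3,-0.5,76,0,0,0],[255,-3,-0.5,76,0,0,0],[255,-3,-0.5,76,0,0,0]]])

```text
time_s: 28.73
position: [0.5844, -0.0944, 0.1193]
tool_rot: [[-0.836, 0.188, 0.515], [0.159, 0.982, -0.101], [-0.525, -0.003, -0.851]]
force: [-0.5, 1.9, -0.5]
gripper_width: 0.269
grip_force: 30.0
```

```bash
python3 kn.py; python3 - <<'E'
from h import *
s=sense()
for t in np.arange(1.14,.75,-.03): print(round(t,2),(s["tool_rot"].T@RB@(np.array(knee(t))-knee(1.14))).round(1))
E
```

```text
28.7333 grasp box [  -2.8 -116.8  150.8] t 1.153 r 91.7 F [-0.8  1.8 -0.5]
1.14 [0. 0. 0.]
1.11 [-1.5  0.   2.3]
1.08 [-2.9  0.   4.6]
1.05 [-4.2  0.   7. ]
1.02 [-5.5  0.   9.4]
0.99 [-6.7  0.  11.9]
0.96 [-7.8  0.  14.4]
0.93 [-8.9  0.  16.9]
0.9 [-9.8  0.  19.4]
0.87 [-10.7   0.   22. ]
0.84 [-11.5   0.   24.6]
0.81 [-12.3   0.   27.3]
0.78 [-12.9   0.   29.9]
```

>>> send_rows(targets=[[[255,-0.7,0,1.2,0,0,0],[255,-1.5,0,2.3,0,0,0],[255,-2.9,0,4.6,0,0,0],[255,-4.2,0,7,0,0,0],[255,-5.5,0,9.4,0,0,0],[255,-6.7,0,11.9,0,0,0],[255,-7.8,0,14.4,0,0,0],[255,-8.9,0,16.9,0,0,0],[255,-9.8,0,19.4,0,0,0],[255,-10.7,0,22,0,0,0],[255,-11.5,0,24.6,0,0,0],[255,-11.9,0,26,0,0,0],[255,-11.9,0,26,0,0,0]]])

```text
time_s: 29.82
position: [0.6082, -0.0989, 0.1029]
tool_rot: [[-0.836, 0.188, 0.515], [0.159, 0.982, -0.101], [-0.525, -0.002, -0.851]]
force: [-0.1, 5.1, 3.0]
gripper_width: 0.269
grip_force: 30.0
```

```bash
python3 kn.py
```

```text
29.8167 grasp box [  21.4 -116.8  134.4] t 0.831 r 91.2 F [-1.1  5.   3. ]
```

Knee is broken: the lower link is at about 0.83 rad. I'll release and retreat.

>>> send_rows(targets=[[[130,0,0,0,0,0,0],[130,0,0,0,0,0,0],[130,0,0,0,0,0,0],[130,0,0,0,0,0,0],[130,0,0,0,0,0,0],[130,1,0,-8,0,0,0],[130,2,0,-25,0,0,0],[130,3,0,-50,0,0,0],[130,3,0,-85,0,0,0],[130,3,0,-120,0,0,0],[130,3,0,-150,0,0,0],[130,3,0,-150,0,0,0]]])

```text
time_s: 30.82
position: [0.5267, -0.0829, 0.2336]
tool_rot: [[-0.834, 0.186, 0.519], [0.155, 0.982, -0.104], [-0.529, -0.006, -0.848]]
force: [-0.3, -0.7, 0.1]
gripper_width: 0.491
grip_force: 0.0
```

```bash
python3 - <<'E'
from h import *
r,W=shot("side","s10"); L=((W-B)@RB*1000)
k=(abs(L[...,1]+110)<14)&(L[...,2]>110)&(L[...,2]<150)&(L[...,0]<50)&(L[...,0]>-10); print("knee",k.sum(),np.median(L[k],axis=0).round(0))
k=(L[...,1]>150)&(L[...,1]<175)&(L[...,2]>150)&(L[...,2]<320)&(L[...,0]>20)&(L[...,0]<120); f=np.polyfit(L[k][:,2],L[k][:,0],1); print("q",np.pi/2+np.arctan(f[0]),k.sum())
# handle bar location
k=(abs(L[...,1])<45)&(L[...,2]>325)&(L[...,2]<360)&(L[...,0]>10)&(L[...,0]<110); print("bar",k.sum(),np.nanpercentile(L[k],[2,50,98],axis=0).round(0), np.round(handle(1.32)))
s=sense();print(s["joint_pos"].round(2)); 
print(delta(*pose([-60,-40,400],5,'h'))); print(delta(*pose(handle(1.32),0,'h',70)))
E
```

```text
knee 142 [  19. -111.  131.]
q 1.318080488179943 648
bar 122 [[ 40. -43. 337.]
 [ 43.   2. 344.]
 [ 50.  43. 347.]] [ 47.   0. 340.]
[ 0.68  0.62 -1.06  2.35  1.81  0.73 -0.4 ]
[ -56.3     76.6   -120.1      0.364    0.373    1.542]
[-149.6    116.5    -74.3      0.432    0.441    1.528]
```

Lid stands at 1.318 with the knee broken. Next I turn and rise to the handle.

>>> send_rows(targets=[[[130,0,6,-12,0.03,0.03,0.1],[130,-2,12,-24,0.05,0.05,0.2],[130,-5,18,-38,0.07,0.08,0.3],[130,-10,24,-50,0.1,0.1,0.42],[130,-16,30,-64,0.13,0.13,0.54],[130,-22,36,-76,0.15,0.16,0.65],[130,-28,44,-88,0.18,0.18,0.76],[130,-34,50,-96,0.2,0.21,0.87],[130,-40,56,-104,0.23,0.24,0.98],[130,-46,62,-110,0.26,0.26,1.09],[130,-50,68,-116,0.28,0.29,1.2],[130,-54,72,-120,0.31,0.32,1.31],[130,-56,76,-120,0.34,0.35,1.43],[130,-56,76,-120,0.364,0.373,1.542],[130,-56,76,-120,0.364,0.373,1.542],[130,-56,76,-120,0.364,0.373,1.542],[130,-56,76,-120,0.364,0.373,1.542]]])

```text
time_s: 32.28
position: [0.5269, -0.0061, 0.3594]
tool_rot: [[0.187, 0.979, 0.079], [0.982, -0.187, -0.014], [0.001, 0.081, -0.997]]
force: [-0.4, 0.5, -1.5]
gripper_width: 0.489
grip_force: 0.0
```

```bash
python3 - <<'E'
from h import *
s=sense();print(s["joint_pos"].round(2)); 
print(delta(*pose([-60,-40,400],5,'h'))); print(delta(*pose(handle(1.318),0,'h',60)));print(delta(*pose(handle(1.318),0,'h',0)))
E
```

```text
[ 0.53  0.49 -0.98  1.7   0.5   1.13 -0.78]
[ 1.0e+00  1.0e-01 -3.7e+00 -7.0e-03 -1.0e-03  2.0e-03]
[ 4.080e+01  1.027e+02  4.600e+00  8.100e-02 -1.000e-03  2.000e-03]
[ 4.07e+01  9.79e+01  6.44e+01  8.10e-02 -1.00e-03  2.00e-03]
```

>>> send_rows(targets=[[[130,10,25,1,0.02,0,0],[130,20,55,2,0.05,0,0],[130,32,82,4,0.08,0,0],[130,41,102,4.5,0.081,0,0],[130,41,102,4.5,0.081,0,0],[130,41,102,4.5,0.081,0,0],[130,41,101,18,0.081,0,0],[130,41,100,34,0.081,0,0],[130,41,99,50,0.081,0,0],[130,41,98,63,0.081,0,0],[130,41,98,63,0.081,0,0],[255,41,98,63,0.081,0,0],[255,41,98,63,0.081,0,0],[255,41,98,63,0.081,0,0],[255,41,98,63,0.081,0,0],[255,41,98,63,0.081,0,0],[255,41,98,63,0.081,0,0],[255,41,98,63,0.081,0,0]]])

```text
time_s: 33.78
position: [0.6358, 0.0152, 0.3065]
tool_rot: [[0.19, 0.982, 0.001], [0.982, -0.19, 0.002], [0.003, 0.001, -1.0]]
force: [-4.1, 0.3, 5.5]
gripper_width: 0.128
grip_force: 29.9
```

```bash
cat > arc.py <<'E'
from h import *
import sys
s=sense(); R0=s["tool_rot"]; a,b,n=map(float,sys.argv[1:4])
H=lambda q: np.array(handle(q))
P=(RB.T@(s["position"]-B)*1000-[-143,0,118]) ; print("TCP box rel shut-bar",P.round(1),"arc",(H(a)-H(0)).round(1),"F",(RB.T@s["force"]).round(1),s["gripper_width"].round(3),s["joint_pos"].round(2))
for q in np.linspace(a,b,int(n)+1)[1:]: print(round(q,3),(R0.T@RB@(H(q)-H(a))).round(1))
E
python3 arc.py 1.31 .6 20
```

```text
Traceback (most recent call last):
  File "arc.py", line 5, in <module>
    P=(RB.T@(s["position"]-B)*1000-[-143,0,118]) ; print("TCP box rel shut-bar",P.round(1),"arc",(H(a)-H(0)).round(1),"F",(RB.T@s["force"]).round(1),s["gripper_width"].round(3),s["joint_pos"].round(2))
                                                                                                                                                     ^^^^^^^^^^^^^^^^^^^^^^^^
AttributeError: 'float' object has no attribute 'round'
```

Bar gripped. Now I compute the lowering arc.

```bash
sed -i 's/s\["gripper_width"\].round(3),//' arc.py; python3 arc.py 1.315 .715 20
```

```text
TCP box rel shut-bar [189.3   0.5 188.5] arc [188.4   0.  222. ] F [-4.1 -0.5  5.5] [ 0.35  0.74 -0.89  1.39  0.58  1.28 -0.77]
1.285 [-0.  -7.   1.6]
1.255 [ -0.  -13.9   3.4]
1.225 [ -0.  -20.7   5.4]
1.195 [ -0.  -27.5   7.6]
1.165 [ -0.1 -34.3  10. ]
1.135 [ -0.1 -40.9  12.6]
1.105 [ -0.1 -47.5  15.4]
1.075 [ -0.1 -54.   18.4]
1.045 [ -0.1 -60.4  21.6]
1.015 [ -0.1 -66.7  25. ]
0.985 [ -0.1 -72.9  28.6]
0.955 [ -0.2 -78.9  32.4]
0.925 [ -0.2 -84.9  36.3]
0.895 [ -0.2 -90.7  40.4]
0.865 [ -0.2 -96.5  44.7]
0.835 [  -0.2 -102.    49.2]
0.805 [  -0.2 -107.5   53.8]
0.775 [  -0.3 -112.8   58.6]
0.745 [  -0.3 -118.    63.5]
0.715 [  -0.3 -123.    68.6]
```

>>> send_rows(targets=[[[255,0,-4,1,0,0,0],[255,0,-10,2.5,0,0,0],[255,0,-17,4.5,0,0,0],[255,0,-24,6.5,0,0,0],[255,0,-31,8.7,0,0,0],[255,0,-37.5,11.3,0,0,0],[255,0,-44,14,0,0,0],[255,0,-51,17,0,0,0],[255,0,-57,20,0,0,0],[255,0,-63.5,23.3,0,0,0],[255,0,-70,27,0,0,0],[255,0,-76,30.5,0,0,0],[255,0,-82,34.5,0,0,0],[255,0,-88,38.5,0,0,0],[255,0,-93.5,42.5,0,0,0],[255,0,-99,47,0,0,0],[255,0,-105,51.5,0,0,0],[255,0,-110,56,0,0,0],[255,0,-115.5,61,0,0,0],[255,0,-120.5,66,0,0,0]]])

```text
time_s: 35.45
position: [0.5184, 0.0377, 0.2389]
tool_rot: [[0.191, 0.982, 0.003], [0.982, -0.191, 0.002], [0.003, 0.002, -1.0]]
force: [6.0, -1.0, -5.1]
gripper_width: 0.116
grip_force: 30.4
```

```bash
python3 arc.py .73 .28 18
```

```text
TCP box rel shut-bar [ 69.8   0.4 120.9] arc [ 68.    0.  155.9] F [ 6.   0.2 -5.1] [ 0.37  0.65 -0.9   1.84  0.62  0.95 -0.99]
0.705 [-0.  -4.1  4.3]
0.68 [-0.  -8.1  8.7]
0.655 [ -0.1 -12.1  13.2]
0.63 [ -0.1 -15.9  17.8]
0.605 [ -0.1 -19.5  22.5]
0.58 [ -0.1 -23.1  27.2]
0.555 [ -0.1 -26.5  32.1]
0.53 [ -0.2 -29.9  37. ]
0.505 [ -0.2 -33.   42.1]
0.48 [ -0.2 -36.1  47.2]
0.455 [ -0.2 -39.   52.4]
0.43 [ -0.2 -41.9  57.6]
0.405 [ -0.3 -44.5  62.9]
0.38 [ -0.3 -47.1  68.3]
0.355 [ -0.3 -49.5  73.8]
0.33 [ -0.3 -51.7  79.3]
0.305 [ -0.3 -53.9  84.8]
0.28 [ -0.4 -55.9  90.4]
```

>>> send_rows(targets=[[[255,0,-3,4.5,0,0,0],[255,0,-7,9,0,0,0],[255,0,-11,13.5,0,0,0],[255,0,-15,18,0,0,0],[255,0,-18.5,22.5,0,0,0],[255,0,-22,27,0,0,0],[255,0,-25.5,32,0,0,0],[255,0,-29,37,0,0,0],[255,0,-32,42,0,0,0],[255,0,-35,47,0,0,0],[255,0,-38,52.5,0,0,0],[255,0,-41,57.5,0,0,0],[255,0,-43.5,63,0,0,0],[255,0,-46,68,0,0,0],[255,0,-48.5,74,0,0,0],[255,0,-51,79,0,0,0],[255,0,-53,85,0,0,0],[255,0,-55,90,0,0,0]]])

```text
time_s: 36.95
position: [0.4638, 0.0482, 0.1488]
tool_rot: [[0.191, 0.982, 0.001], [0.982, -0.191, 0.002], [0.002, 0.001, -1.0]]
force: [2.2, -4.4, -1.3]
gripper_width: 0.115
grip_force: 29.7
```

```bash
python3 arc.py .28 0 14
```

```text
TCP box rel shut-bar [14.2  0.4 30.8] arc [12.3  0.  65.3] F [ 3.  -3.9 -1.3] [ 0.27  0.71 -0.77  2.09  0.81  0.67 -1.24]
0.26 [-0.  -1.5  4.5]
0.24 [-0.  -2.9  9.1]
0.22 [-0.  -4.2 13.7]
0.2 [-0.  -5.4 18.3]
0.18 [-0.1 -6.5 22.9]
0.16 [-0.1 -7.5 27.6]
0.14 [-0.1 -8.5 32.2]
0.12 [-0.1 -9.3 36.9]
0.1 [ -0.1 -10.   41.6]
0.08 [ -0.1 -10.7  46.4]
0.06 [ -0.1 -11.3  51.1]
0.04 [ -0.1 -11.7  55.8]
0.02 [ -0.1 -12.1  60.6]
0.0 [ -0.1 -12.3  65.3]
```

>>> send_rows(targets=[[[255,0,-1,4.5,0,0,0],[255,0,-2.5,9,0,0,0],[255,0,-4,13.5,0,0,0],[255,0,-5,18,0,0,0],[255,0,-6.5,23,0,0,0],[255,0,-7.5,27.5,0,0,0],[255,0,-8.5,32,0,0,0],[255,0,-9.5,37,0,0,0],[255,0,-10,41.5,0,0,0],[255,0,-10.5,46,0,0,0],[255,0,-11,50,0,0,0],[255,0,-11.5,53,0,0,0],[255,0,-12,56,0,0,0],[255,0,-12,58.5,0,0,0],[255,0,-12,60.5,0,0,0],[255,0,-12,62,0,0,0],[255,0,-12,63,0,0,0],[255,0,-12,64,0,0,0],[255,0,-12,64,0,0,0]]])

```text
time_s: 38.53
position: [0.4507, 0.0507, 0.0846]
tool_rot: [[0.19, 0.982, -0.002], [0.982, -0.19, 0.002], [0.001, -0.002, -1.0]]
force: [-3.6, -3.5, -3.7]
gripper_width: 0.108
grip_force: 29.9
```

>>> send_rows(targets=[[[255,0,0,0.7,0,0,0],[255,0,0,1.4,0,0,0],[255,0,0,2.1,0,0,0],[255,0,0,2.8,0,0,0],[255,0,0,3.3,0,0,0],[255,0,0,3.3,0,0,0]]])

```text
time_s: 39.03
position: [0.4505, 0.0507, 0.0814]
tool_rot: [[0.19, 0.982, -0.002], [0.982, -0.19, 0.002], [0.001, -0.002, -1.0]]
force: [-4.7, -3.4, -3.0]
gripper_width: 0.112
grip_force: 29.9
```

>>> send_rows(targets=[[[255,0,0,0.5,0,0,0],[255,0,0,1,0,0,0],[255,0,0,1.5,0,0,0],[255,0,0,2,0,0,0],[255,0,0,2,0,0,0]]])

```text
time_s: 39.45
position: [0.4504, 0.0507, 0.0794]
tool_rot: [[0.19, 0.982, -0.002], [0.982, -0.19, 0.002], [0.001, -0.003, -1.0]]
force: [-5.0, -4.1, -3.1]
gripper_width: 0.11
grip_force: 29.8
```

>>> send_rows(targets=[[[255,0,0,0.6,0,0,0],[255,0,0,1.2,0,0,0],[255,0,0,1.8,0,0,0],[255,0,0,2.4,0,0,0],[255,0,0,3,0,0,0],[255,0,0,3,0,0,0]]])

```text
time_s: 39.95
position: [0.4503, 0.0507, 0.0772]
tool_rot: [[0.19, 0.982, -0.002], [0.982, -0.19, 0.001], [0.001, -0.002, -1.0]]
force: [-5.5, -3.6, 7.8]
gripper_width: 0.107
grip_force: 29.0
```

```bash
python3 - <<'E'
from h import *
for tag in ("t0","now"):
    W=np.load("pics/t0.npz")["W"] if tag=="t0" else shot("top","t11")[1]
    L=((W-B)@RB*1000); k=(abs(L[...,0])<90)&(abs(L[...,1]-110)<40)&(L[...,2]>110)&(L[...,2]<180)
    f=np.polyfit(L[k][:,0],L[k][:,2],1); print(k.sum(),f)
print(sense()["force"])
E
```

```text
2797 [1.37216269e-04 1.31073400e+02]
2809 [-1.27125162e-03  1.31165408e+02]
[-5.50305345 -5.20657542  8.40531439]
```

Lid is level as at the start, and contact is felt. I'll release and clear away.

>>> send_rows(targets=[[[140,0,0,0,0,0,0],[140,0,0,0,0,0,0],[140,0,0,0,0,0,0],[140,0,0,0,0,0,0],[140,0,0,0,0,0,0],[140,0,0,0,0,0,0],[140,0,0,-10,0,0,0],[140,0,0,-30,0,0,0],[140,0,0,-60,0,0,0],[140,0,-5,-90,0,0,0],[140,0,-10,-130,0,0,0],[140,0,-10,-160,0,0,0],[140,0,-10,-160,0,0,0],[140,0,-10,-160,0,0,0]]])

```text
time_s: 41.17
position: [0.4436, 0.0527, 0.2385]
tool_rot: [[0.191, 0.982, 0.005], [0.982, -0.191, 0.003], [0.004, 0.005, -1.0]]
force: [-0.4, -0.4, -1.1]
gripper_width: 0.45
grip_force: 0.0
```

```bash
python3 - <<'E'
from h import *
A=np.load("pics/t0.npz"); r,W=shot("top","t12")
d=abs(r.astype(int)-A["r"]).max(2)
for n,(a,b,c,e) in {"bowl":(450,515,255,320),"jar":(170,225,165,222),"scoop":(390,490,130,212),"blue":(110,160,222,280),"red":(145,205,298,355),"oldtub":(180,216,232,285)}.items(): print(n,(d[c:e,a:b]>40).mean().round(3))
L=((W-B)@RB*1000); k=(abs(L[...,0])<90)&(abs(L[...,1]-110)<40)&(L[...,2]>110)&(L[...,2]<180); print(np.polyfit(L[k][:,0],L[k][:,2],1)); s=sense(); print(s["force"],s["qd"].round(2))
E
```

```text
bowl 0.0
jar 0.0
scoop 0.0
blue 0.0
red 0.0
oldtub 0.654
[-1.43266464e-03  1.31108397e+02]
[-0.3777833  -0.44879243 -0.84917151] [-0.01  0.03  0.02  0.02  0.   -0.   -0.  ]
```

Lid is shut, the bystanders haven't moved, and the arm is clear.

```bash
python3 -c "from plant import *; print(sign_off())"
```

```text
the job is handed in; nothing more can be done
None
```

Job handed in at about 41 s: the tub stands upright in the cold box, clear of the stay, the lid is fully shut, and the bowl, jar and scoop have not moved.

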